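Refit the spring and knob of a burger press

TASK

Put the burger press back together: thread the coil spring over the D-shaped stem with its straight end tails along the stem's flat, twisting it slightly whenever it snags, until it stands fully down on the lid; then set the wooden knob on the stem, on top of the spring. Press the knob all the way down until it stops, then let go so that it springs back up and stays upright on the spring. Leave the other things on the worktop where they are.

Things in the scene. Friction and masses are not known exactly. Their poses are not given: they have to be found in the camera images.
- press: Aluminium burger press, fixed: round mould 130 mm across (small lugs at its +y and -y sides reach 76 mm from the axis), lid top at 32 mm, steel stem standing up from the lid's centre to 124 mm. Origin on the stem's axis at worktop level, z up. The stem is D-shaped: a 28 mm round rod with one upright flat all along it, 3 mm from the axis, facing the press's own +x.
- press_seat (a point): Centre of the lid's flat top (flat to a radius of 30 mm), on the stem's axis, 32 mm above the worktop, axes as the press. The spring's lower end must stand here.
- stem_tip (a point): Top end of the stem, on its axis, 92 mm above the seat and about 20 mm above the top of the fitted spring. The uppermost 11 mm of the stem taper to 0.62 of its section, so the tip enters easily.
- spring: Steel coil spring standing upright, loose: 46 mm outside, 34 mm inside, 6 mm wire, 72 mm tall, 0.155 kg. Origin at the centre of its underside, z up. At each end a straight tail of wire crosses the opening like a chord on the spring's own +x side, parallel to its y axis, inner edge 5.5 mm from the axis. Hold it by its upper 30 mm, at any yaw; the stem may rise between the fingers.
- spring_top (a point): Centre of the spring's upper end (72 mm above its origin, about 2 mm less under its own weight). The spring passes the stem only when its +x points as the press's +x (within about 0.2 rad), then with 2.5 mm play; otherwise the lower tail snags on the stem's end. Rate about 400 N/m, well damped, compressible by 40 mm.
- knob: Wooden knob standing upright, loose, 94 mm tall, 0.11 to 0.21 kg. Origin at the centre of its underside. Lower 45 mm: 52 mm across, round blind bore from below 33 mm wide, 45 mm deep. Grip: 40 mm across, 54 to 88 mm up. Yaw is free. On the spring its underside rests 62 to 70 mm above the seat; pressed down (about 10 N) it stops at 47 mm, on the stem's end.
- timer: Bystander, loose: a squat round kitchen timer, 63 mm across, 46 mm tall; origin at its underside (centre). Not to be moved.
- spice_jar: Bystander, loose: a screw-top spice jar, 44 mm across, 100 mm tall; origin at its underside (centre). Not to be moved.

How it is judged:
By the outcome, as a careful person would: the job done as asked, in the order asked, and still so for the second after the job is handed in, with the robot touching nothing.
It also fails if it takes over 54 s, if anything falls off the work surface, if the arm or the gripper's body presses on something with over 40 N, if the wrist force passes 120 N, or if a joint passes its speed limit or range.

ROBOT

A 7-joint arm with a two-finger parallel gripper is mounted at the origin on a cart in front of the work surface, level with it; the furniture and walls round the work are solid. World frame = base frame: x ahead of the robot, y to its left, z up, the work surface at z = 0. Lengths are in m, angles in rad, forces in N, time in s.
With the tool pointing down it reaches from about 0.4 to 0.85 m from the base axis. Payload 4.5 kg.
Tool frame: the origin (TCP) lies at the very end of the fingers, on their centre line; the grasp point (between the pads) lies 19 mm behind it (r.grip_depth is the z of the grasp point in the tool frame, in m); z points along the fingers, y is the line along which they close (so a half turn about z gives the same grasp; the last joint's range is limited). The gripper opens to 88 mm and grips with 3 to 60 N. Pads are 18 mm wide; open, the fingers measure 123 mm over their backs; the gripper's body (75 mm by 187 mm) begins 45 mm behind the grasp point.
Start: joints at [-1.112, 0.689, -0.195, 1.565, 0.157, 0.902, -0.215], TCP at [0.258, 0.569, 0.239] pointing down, gripper open.
Joint ranges: [-3.01, 3.01], [-0.46, 2.08], [-1.47, 1.51], [0.13, 2.56], [-1, 4.14], [0.04, 2.09], [-2.66, 2.66]. Speed limits (rad/s): [2.57, 2.57, 3.14, 3.14, 3.14, 3.14, 3.14].

INTERFACE

Orientations are given as a unit quaternion [x, y, z, w].
In Python, from plant import r gives the robot as it stands.
- The arm moves only by the tool send_path, called after ">>>" as a command line: name --argument value ..., lists and objects as JSON in quotes. Schema: {"type":"object","properties":{"segments":{"type":"array","items":{"type":"number"},"minItems":7,"maxItems":70},"squeeze":{"type":"number"},"only":{"type":"string"},"quiet":{"type":"boolean"},"lines":{"type":"string"}},"required":["segments"],"additionalProperties":false}. segments is one flat list of numbers that holds 1 to 10 rows one after another, with no inner brackets; each row has 7 numbers: the opening from 0.0 (shut) to 1.0 (fully open), then dx, dy, dz in fractions of the full range, 1 being 0.5 m, then a rotation vector rx, ry, rz in fractions of the full range, 1 being 90 degrees; each row is the pose to reach, as a shift and turn from the pose commanded when the call began, along the tool's axes at that moment; what a row does not reach only later rows make up. A row lasts 1/10 s, in which the tool goes at most 0.05 m and 0.15 rad, less where a joint would pass 70% of its speed; a pose out of reach is approached as far as the arm can. The fingers move at their own pace and stop on an object; squeeze is the grip in N (left out, the last holds). Time passes only in rows, so rows that do not move let the fingers close. The tool returns the time, the measured TCP pose, the force, the opening and the grip force at its end. only (a regular expression) keeps the lines of the reply that match it, lines (a string "A,B") keeps lines A to B, and quiet returns only ok. A shift or turn number past 1, either way, is cut back to 1. Input that does not fit is refused with a message, and nothing moves.
- r.get_state(): the state, without advancing time (a new reading comes with each control period).
- r.snapshot(name): name is "scene" or "side" or "wrist"; returns the picture (480x640x3 uint8, red, green, blue); there is no depth.
- r.camera_params(name): a dict with "fx", "fy", "cx", "cy" (pixels), "rvec" (rotation vector, rad) and "tvec" (3), from world to camera coordinates, as OpenCV has them. Camera axes: x right, y down, z forward; pixel columns grow to the right and rows downward; lengths in m; the calibration is good to about 2 mm. A picture is of the moment at which its call begins: read the wrist's pose just before it. camera_params takes no time and is no camera call; for the wrist camera it gives the pose at the moment of the call.
- r.finish_job(): hands the job in; it is judged then, once.
The state is a dict: "clock": time; "q": joint angles; "qd": joint speeds; "joint_torque": joint torques, N m; "tool_pos": TCP position; "eef_rot": TCP orientation; "contact_force": force on the tool from outside, world axes, zero at the start; "moment": the same for the moment, N m; "opening": opening from 0.0 (shut) to 1.0 (fully open); "finger_force": force on a finger pad.
Only numpy, scipy, OpenCV 4.12 (cv2) and the standard library are available. Lean on these libraries where they do the work, as an engineer would, in place of code of your own. Each camera call takes 0.05 s, during which the arm holds its last target. There are 200 camera calls.

## Working session

There is one attempt and no reset: what is moved stays moved. The work goes in short steps, Python scripts to look and compute and a tool call to move; the robot and the scene stay as the last step left them, time stands still between calls to the robot, and variables do not carry over. Pictures are saved under pics/ and viewed, at most 10 in all, crops included, and the job is handed in when it is done.

```bash
ls; mkdir -p pics; python3 - <<'E'
from plant import r
import cv2,numpy as np
print({k:np.round(v,3).tolist() for k,v in r.get_state().items()}, r.grip_depth)
for n in("scene","side"):
    cv2.imwrite(f"pics/{n}0.png",r.snapshot(n)[:,:,::-1]); p=r.camera_params(n)
    R=cv2.Rodrigues(np.array(p["rvec"]))[0]; print(n,{k:np.round(v,3).tolist() for k,v in p.items()}, -R.T@np.array(p["tvec"]))
E
```

```text
pics
plant.py
{'clock': 0.0, 'q': [-1.112, 0.69, -0.195, 1.566, 0.157, 0.903, -0.215], 'qd': [0.001, -0.001, -0.0, -0.001, -0.001, -0.001, -0.002], 'joint_torque': [-0.0, -52.755, -1.266, -15.343, -0.053, 0.007, 0.0], 'tool_pos': [0.257, 0.569, 0.238], 'eef_rot': [0.211, 0.978, -0.001, -0.0], 'contact_force': [0.508, -0.093, 0.696], 'moment': [-0.006, -0.034, -0.005], 'finger_force': 0.0, 'opening': 0.999} -0.0187
scene {'fx': 448.621, 'fy': 448.621, 'cx': 324.997, 'cy': 239.262, 'rvec': [1.895, -1.091, 0.595], 'tvec': [-0.277, 0.345, 0.552]} [-0.10398431 -0.38925562  0.58136018]
side {'fx': 436.238, 'fy': 436.238, 'cx': 321.941, 'cy': 240.299, 'rvec': [1.783, -1.73, 0.686], 'tvec': [-0.016, 0.461, 0.766]} [-0.2053316  -0.04082016  0.86873883]
```

View pics/scene0.png

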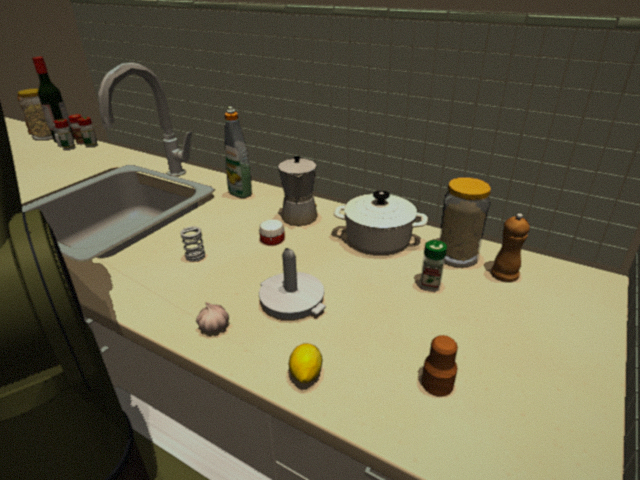

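View pics/side0.png

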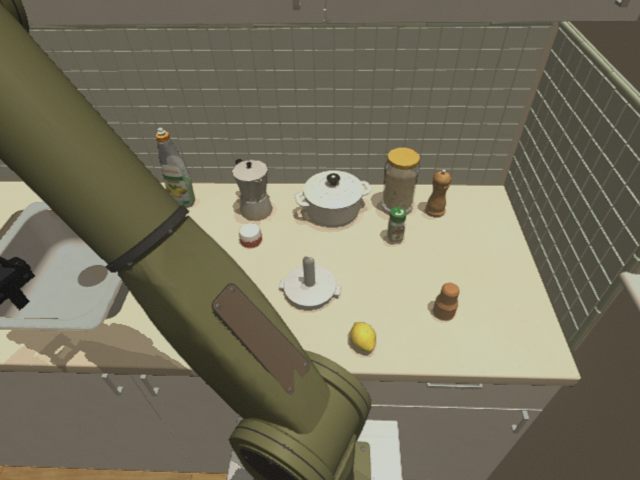

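The scene picture shows the spring near (193,245), the press stem tip near (289,252) and the knob near (440,368). The timer is the red and white one at (271,233), and the jar is the green-capped one at (433,265). In the side view the arm hides the spring. I'll enlarge crops next.

```bash
python3 - <<'E'
import cv2,numpy as np
a=cv2.imread("pics/scene0.png");b=cv2.imread("pics/side0.png")
def c(i,x,y,w,h,s): return cv2.resize(i[y:y+h,x:x+w],None,fx=s,fy=s,interpolation=cv2.INTER_CUBIC)
# left: spring 50x50 ; press 80x80; knob 
t=np.hstack([c(a,170,220,50,50,5.32)[:266,:266],c(a,251,242,80,80,3.325)[:266,:266],c(a,405,330,70,70,3.8)[:266,:266]])
u=np.hstack([c(b,270,245,80,80,3.325)[:266,:266],c(b,425,275,50,50,5.32)[:266,:266],c(b,225,215,50,50,5.32)[:266,:266]])
cv2.imwrite("pics/m1.png",np.vstack([t,u]))
E
```

```text
(no output)
```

View pics/m1.png

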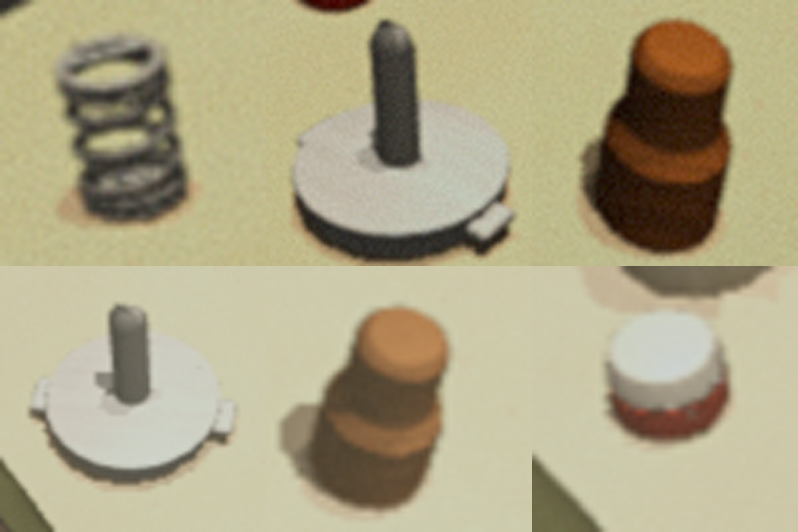

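The spring's top ring centres on about (191.1,231.7) in the scene picture. The lid centre is about (292,292) in scene and (310,286) in side; the side-view lugs are at (281.4,284.4) and (337.7,290.4). The knob shows in both pictures, so I'll compute positions.

```bash
cat > h.py <<'E'
from plant import r
import cv2,numpy as np
from scipy.spatial.transform import Rotation as Ro
def P(n):
    p=r.camera_params(n); K=np.array([[p["fx"],0,p["cx"]],[0,p["fy"],p["cy"]],[0,0,1]]); return K,cv2.Rodrigues(np.array(p["rvec"]))[0],np.array(p["tvec"])
def onz(n,uv,z,p=None):
    K,R,t=p or P(n); c=-R.T@t; d=R.T@np.linalg.solve(K,[*uv,1]); return c+d*(z-c[2])/d[2]
def proj(n,X,p=None):
    K,R,t=p or P(n); return cv2.projectPoints(np.atleast_2d(np.array(X,float)),cv2.Rodrigues(R)[0],t,K,None)[0][:,0]
def tool(world): # world displacement -> tool axes
    return Ro.from_quat(r.get_state()["eef_rot"]).inv().apply(world)
E
python3 - <<'E'
from h import *
np.set_printoptions(precision=4,suppress=True)
for l,n,uv,z in [("spr top","scene",(191.1,231.7),.068),("spr bot","scene",(195,255.7),.003),
 ("lid","scene",(291.9,293),.032),("lid","side",(310,286),.032),("tip","scene",(288.6,250),.122),("tip","side",(308.5,258.8),.122),
 ("lugA","side",(281.4,284.4),.026),("lugB","side",(337.7,290.4),.026),("lugA","scene",(262,284),.026),("lugB","scene",(318.4,308.8),.026),
 ("knobtop","scene",(405+(681-532)/3.8,330+52/3.8),.092),("knobtop","side",(425+(404-266)/5.32,275+(338-266)/5.32),.092),
 ("knobsh","scene",(405+(668-532)/3.8,330+140/3.8),.05),("timer","side",(225+(665-532)/5.32,215+(348-266)/5.32),.046),("jar","side",(398,213),.1)]:
    print(l,n,onz(n,uv,z))
E
```

```text
spr top scene [0.4859 0.3116 0.068 ]
spr bot scene [0.4851 0.3134 0.003 ]
lid scene [0.4531 0.0192 0.032 ]
lid side [0.4569 0.0293 0.032 ]
tip scene [0.4651 0.0295 0.122 ]
tip side [0.465  0.0297 0.122 ]
lugA side [0.465  0.1007 0.026 ]
lugB side [ 0.4496 -0.0383  0.026 ]
lugA scene [0.4532 0.0927 0.026 ]
lugB scene [ 0.4448 -0.046   0.026 ]
knobtop scene [ 0.4054 -0.2916  0.092 ]
knobtop side [ 0.4094 -0.2911  0.092 ]
knobsh scene [ 0.3987 -0.2939  0.05  ]
timer side [0.6333 0.2019 0.046 ]
jar side [ 0.6504 -0.1929  0.1   ]
```

```bash
python3 - <<'E'
from h import *
np.set_printoptions(precision=4,suppress=True)
K,R,t=P("wrist"); s=r.get_state(); T=Ro.from_quat(s["eef_rot"])
print("cam in tool",T.inv().apply(-R.T@t-s["tool_pos"]),"axes in tool\n",T.as_matrix().T@R.T,K)
print("tool axes\n",T.as_matrix()); 
for X in [(.45,.24,.26),(.486,.312,.26)]: print(tool(np.array(X)-s["tool_pos"]))
E
```

```text
cam in tool [ 0.0837  0.0005 -0.1464] axes in tool
 [[-0.0015 -0.9476 -0.3193]
 [ 1.     -0.0015 -0.0003]
 [-0.0002 -0.3193  0.9476]] [[343.9867   0.     317.4859]
 [  0.     343.9867 242.8442]
 [  0.       0.       1.    ]]
tool axes
 [[-0.9112  0.4121 -0.0005]
 [ 0.4121  0.9112 -0.0016]
 [-0.0001 -0.0017 -1.    ]]
[-0.311  -0.2204 -0.0216]
[-0.3142 -0.1399 -0.0217]
```

The manual's scale: shifts go in shares of 0.5 m and turns go in shares of 90 degrees. Converting my numbers, -0.311 m / 0.5 = -0.622, -0.28 m / 0.5 = -0.56.

>>> send_path --segments '[1,-0.08,-0.056,-0.01,0,0,0,1,-0.16,-0.112,-0.02,0,0,0,1,-0.24,-0.17,-0.03,0,0,0,1,-0.32,-0.226,-0.04,0,0,0,1,-0.4,-0.282,-0.05,0,0,0,1,-0.48,-0.34,-0.06,0,0,0,1,-0.56,-0.396,-0.07,0,0,0,1,-0.622,-0.44,-0.08,0,0,0,1,-0.622,-0.44,-0.08,0,0,0,1,-0.622,-0.44,-0.08,0,0,0]'

```text
clock: 1.1
tool_pos: [0.4504, 0.2403, 0.2786]
eef_rot: [0.212, 0.977, 0.0, -0.0]
contact_force: [0.0, 1.2, -1.0]
opening: 0.999
finger_force: 0.0
```

```bash
python3 - <<'E'
from h import *
import pickle
p=P("wrist"); pickle.dump(p,open("w1.pkl","wb")); a=r.snapshot("wrist")[:,:,::-1]
cv2.imwrite("pics/w1.png",a); print(proj("wrist",[[.486,.312,.07],[.465,.03,.124],[.462,.03,.032]],p))
E
```

```text
[[392.69458102 213.05152901]
 [131.88348485 321.50890252]
 [168.09973494 280.2120117 ]]
```

View pics/w1.png

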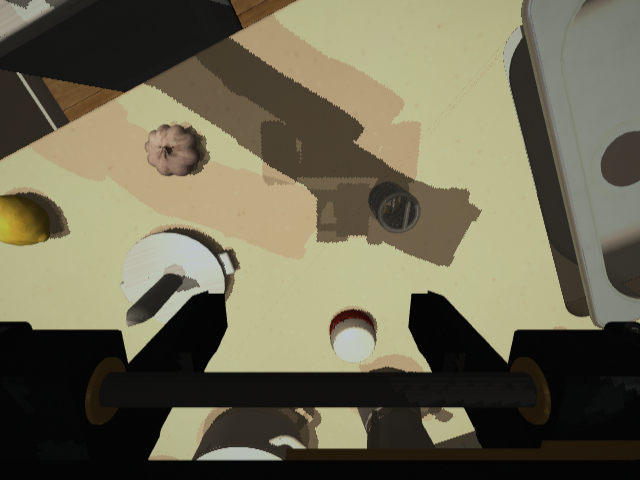

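The spring shows at (397,209), with a tail on its right side near (407,212). The press lid centre is at about (174,277) and the stem tip at about (140,315). I'll enlarge both.

```bash
python3 - <<'E'
import cv2,numpy as np
a=cv2.imread("pics/w1.png")
def c(x,y,w,s,g):
    i=cv2.resize(a[y:y+w,x:x+w],(400,400),interpolation=cv2.INTER_CUBIC).astype(float)/255; return (i**g*255).astype('uint8')
cv2.imwrite("pics/m2.png",np.hstack([c(365,175,64,0,.5),c(110,220,128,0,.8)]))
E
```

```text
(no output)
```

View pics/m2.png

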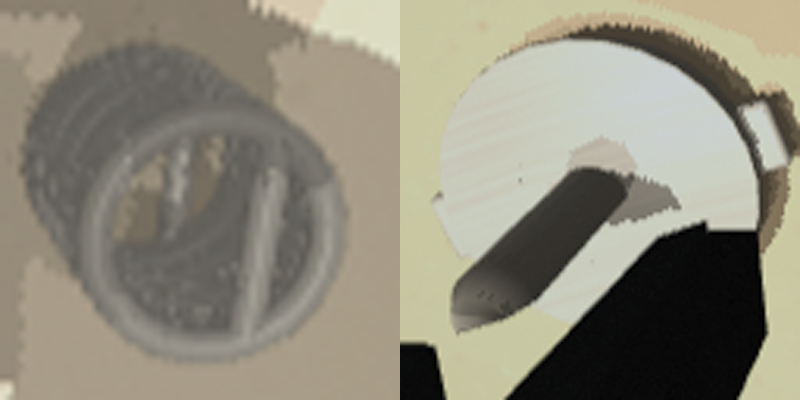

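The spring's top ring centre is at about (399.1,212.3), and its tail runs from (408.2,201.9) to (404.5,228.6). The press lugs are at (228.4,263.2) and (125.4,292). I'll overlay both flat hypotheses on the three views to find which way the stem's flat faces.

```bash
cat >> h.py <<'E'
import pickle
W1=pickle.load(open("w1.pkl","rb"))
def stem(x,y,yaw,z,s=1):
    a=np.linspace(np.arccos(3/14),2*np.pi-np.arccos(3/14),40); p=np.c_[14*np.cos(a),14*np.sin(a)]*s/1000
    c,d=np.cos(yaw),np.sin(yaw); p=p@np.array([[c,d],[-d,c]]); return np.c_[p+[x,y],np.full(40,z)]
def outline(n,pose,p=None):
    q=np.vstack([stem(*pose,.032),stem(*pose,.113),stem(*pose,.124,.62)]); return cv2.convexHull(proj(n,q,p).astype(np.float32))[:,0]
E
python3 - <<'E'
from h import *
np.set_printoptions(precision=4,suppress=True)
f=lambda u,v:(365+u/6.25,175+v/6.25)
c=onz(0,f(213,233),.068,W1);a=onz(0,f(270,168),.068,W1);b=onz(0,f(247,335),.068,W1);d=b-a
print("spring",c,"tail dir",np.arctan2(d[1],d[0]),"mid off",(a+b)/2-c)
g=lambda u,v:((u-400)/3.125+110,v/3.125+220)
for z in(.02,.026,.032):
  A=onz(0,g(770,135),z,W1);B=onz(0,g(448,225),z,W1);e=A-B;print("lugs",A,B,np.arctan2(e[1],e[0])-np.pi/2,np.hypot(*e[:2]))
print("lid axis pts", onz(0,g(603,178),.032,W1))
ims={"w":(cv2.imread("pics/w1.png"),W1,(110,220,128)),"scene":(cv2.imread("pics/scene0.png"),None,(260,240,64)),"side":(cv2.imread("pics/side0.png"),None,(278,245,64))}
rows=[]
for yaw in(-.085,np.pi-.085):
  row=[]
  for n,(im,p,(x,y,w)) in ims.items():
    k=266/w; i=cv2.resize(im[y:y+w,x:x+w],(266,266),interpolation=cv2.INTER_CUBIC)
    o=((outline(n,(.465,.0295,yaw),p)-[x,y])*k).astype(int); cv2.polylines(i,[o],True,(0,0,255),1)
    th=np.linspace(0,6.28,60); L=np.c_[.465+.065*np.cos(th),.0295+.065*np.sin(th),.032+0*th]
    cv2.polylines(i,[((proj(n,L,p)-[x,y])*k).astype(int)],True,(0,160,0),1); row.append(i)
  rows.append(np.hstack(row))
cv2.imwrite("pics/m3.png",np.vstack(rows))
E
```

```text
spring [0.4887 0.3187 0.068 ] tail dir -0.4801645694009971 mid off [0.0064 0.0059 0.    ]
lugs [0.4763 0.1048 0.02  ] [ 0.4558 -0.0373  0.02  ] -0.1430401167376747 0.14359971709341504
lugs [0.4748 0.1073 0.026 ] [ 0.4546 -0.0327  0.026 ] -0.1430401167376747 0.1414724558756018
lugs [0.4733 0.1099 0.032 ] [ 0.4534 -0.0281  0.032 ] -0.1430401167376747 0.1393451946577886
lid axis pts [0.4618 0.0402 0.032 ]
```

View pics/m3.png

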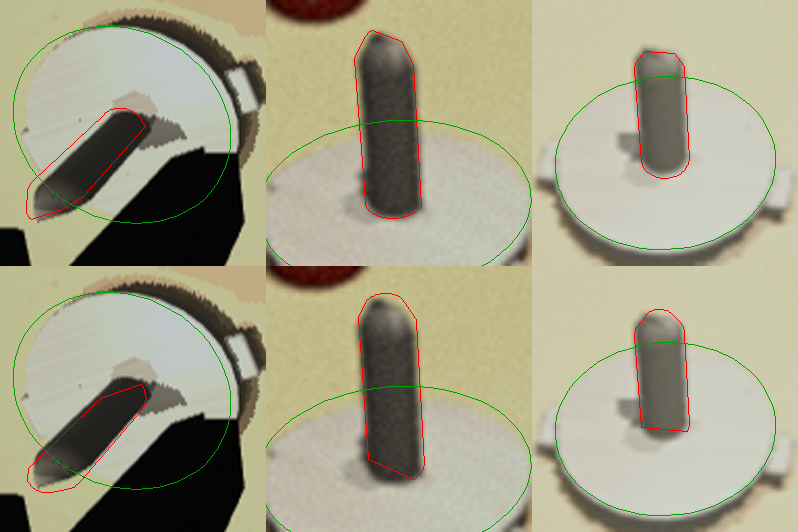

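The top row matches in shape, so the flat faces world +x with yaw about -0.1. The wrist view sits a few mm off the other two, so I'll fit each camera separately.

```bash
python3 - <<'E'
from h import *
from scipy.optimize import minimize
np.set_printoptions(precision=4,suppress=True)
ims={"w":("w1",W1,(112,255,80,75),60),"scene":("scene0",None,(270,242,45,60),95),"side":("side0",None,(295,250,30,45),125)}
M={}
for n,(f,p,(x,y,w,h),th) in ims.items():
    g=cv2.cvtColor(cv2.imread(f"pics/{f}.png"),cv2.COLOR_BGR2GRAY)[y:y+h,x:x+w]
    t,_=cv2.threshold(g,0,255,cv2.THRESH_OTSU); 
    m=cv2.resize(g,None,fx=8,fy=8,interpolation=cv2.INTER_CUBIC)<t
    if n=="w": 
        # exclude finger
        hull=(outline(n,(.465,.033,-.1),p)-[x,y]+.5)*8; roi=np.zeros(m.shape,np.uint8); cv2.fillConvexPoly(roi,hull.astype(int),1); m&=cv2.dilate(roi,np.ones((71,71)))>0
    M[n]=(m,p,x,y); print(n,t,m.sum()/64)
def cost(v,ns):
    c=0
    for n in ns:
        m,p,x,y=M[n]; k=np.zeros(m.shape,np.uint8); cv2.fillConvexPoly(k,((outline(n,v,p)-[x,y]+.5)*8-.5).astype(int),1)
        c+=1-(m&(k>0)).sum()/(m|(k>0)).sum()
    return c
for ns in(["w"],["scene"],["side"],["scene","side"],["w","scene","side"]):
  for yaw in (-.1,3.04):
    f=lambda v:cost((v[0]/100,v[1]/100,yaw+v[2]/5),ns)+v[2]**2/5
    s=minimize(f,[46.5,3.1,0],method="Nelder-Mead",options=dict(initial_simplex=[[46.5,3.1,0],[47,3.1,0],[46.5,3.6,0],[46.5,3.1,.3]]))
    print(ns,s.x[:2]/100,yaw+s.x[2]/5,s.fun)
E
```

```text
w 112.0 1381.9375
scene 123.0 586.21875
side 151.0 339.984375
['w'] [0.467  0.0329] -0.10775827513638485 0.08455425664245537
['w'] [0.4603 0.0362] 3.0208811270333924 0.11177617005352386
['scene'] [0.4653 0.0298] -0.11388915647125976 0.12904956398816614
['scene'] [0.4571 0.0264] 3.036200931431314 0.14782312525489855
['side'] [0.4681 0.0318] -0.10359201748091698 0.12567232739776332
['side'] [0.4614 0.0316] 3.036818061411014 0.15128786194243887
['scene', 'side'] [0.4675 0.0315] -0.10750381726415932 0.28680636837837026
['scene', 'side'] [0.4632 0.031 ] 3.0327397038365485 0.35956870877095126
['w', 'scene', 'side'] [0.4673 0.0318] -0.10258113777660544 0.3775950525548977
['w', 'scene', 'side'] [0.4615 0.0314] 3.057541575110603 0.5688217916720805
```

The press is at about (0.467,0.0315) with yaw -0.11. The spring is at about (0.4875,0.3155) with yaw 1.09, so it needs a turn of about -1.20 about world z.

```bash
python3 - <<'E'
from h import *
s=r.get_state(); print(tool(np.array([.4878,.316,.045])-s["tool_pos"]))
E
```

```text
[-0.00443147  0.08338037  0.23355315]
```

Scaled: 0.2335 m / 0.5 = 0.467, 0.215 m / 0.5 = 0.43.

>>> send_path --segments '[1,-0.004,0.07,0.06,0,0,0,1,-0.008,0.14,0.12,0,0,0,1,-0.0088,0.1668,0.2,0,0,0,1,-0.0088,0.1668,0.28,0,0,0,1,-0.0088,0.1668,0.36,0,0,0,1,-0.0088,0.1668,0.43,0,0,0,1,-0.0088,0.1668,0.467,0,0,0,1,-0.0088,0.1668,0.467,0,0,0]' --squeeze 15

```text
clock: 1.95
tool_pos: [0.4852, 0.3162, 0.0423]
eef_rot: [0.209, 0.978, -0.002, -0.003]
contact_force: [0.4, 0.2, -0.4]
opening: 1.003
finger_force: 0.0
```

>>> send_path --segments '[0.3,0,0,0,0,0,0,0.3,0,0,0,0,0,0,0.3,0,0,0,0,0,0,0.3,0,0,0,0,0,0,0.3,0,0,0,0,0,0]' --squeeze 15

```text
clock: 2.45
tool_pos: [0.489, 0.3152, 0.0459]
eef_rot: [0.211, 0.978, 0.0, 0.0]
contact_force: [-0.2, -0.2, -1.0]
opening: 0.569
finger_force: 0.0
```

Scaled: -0.13 m / 0.5 = -0.26, -0.1 m / 0.5 = -0.2.

>>> send_path --segments '[0.3,0,0,0,0,0,0,0.3,0,0,0,0,0,0,0.3,0,0,0,0,0,0,0.3,0,0,-0.04,0,0,0,0.3,0,0,-0.12,0,0,0,0.3,0,0,-0.2,0,0,0,0.3,0,0,-0.26,0,0,0,0.3,0,0,-0.26,0,0,0]' --squeeze 15

```text
clock: 3.25
tool_pos: [0.4906, 0.3164, 0.179]
eef_rot: [0.211, 0.977, 0.003, 0.002]
contact_force: [0.8, -0.2, -1.7]
opening: 0.498
finger_force: 15.0
```

```bash
python3 - <<'E'
from h import *
s=r.get_state(); print(s["tool_pos"],s["q"]); print(tool(np.array([.467,.0315,.21])-s["tool_pos"]))
E
```

```text
[0.49059852 0.31639521 0.1789924 ] [-0.53144758  0.71066861 -0.20612455  1.75951626  0.21294642  0.6856812
  0.29212686]
[-0.09614316 -0.26905278 -0.03241512]
```

Scaled: -0.269 m / 0.5 = -0.538, -0.016 m / 0.5 = -0.032, 1.2 rad / 1.5708 = 0.7639.

>>> send_path --segments '[0.3,-0.024,-0.066,-0.032,0,0,0.0891,0.3,-0.048,-0.134,-0.032,0,0,0.1783,0.3,-0.072,-0.2,-0.032,0,0,0.2674,0.3,-0.096,-0.268,-0.032,0,0,0.3565,0.3,-0.12,-0.336,-0.032,0,0,0.4456,0.3,-0.144,-0.402,-0.032,0,0,0.5348,0.3,-0.168,-0.47,-0.032,0,0,0.6239,0.3,-0.192,-0.538,-0.032,0,0,0.7003,0.3,-0.192,-0.538,-0.032,0,0,0.7639,0.3,-0.192,-0.538,-0.032,0,0,0.7639]' --squeeze 15

```text
clock: 4.25
tool_pos: [0.4642, 0.029, 0.1902]
eef_rot: [0.727, 0.687, -0.001, -0.0]
contact_force: [0.4, 1.6, -2.0]
opening: 0.496
finger_force: 15.0
```

>>> send_path --segments '[0.3,0,0,0,0,0,0,0.3,0,0,0,0,0,0]'

```text
clock: 4.45
tool_pos: [0.465, 0.0315, 0.1907]
eef_rot: [0.725, 0.689, -0.0, -0.0]
contact_force: [0.1, -0.5, -1.6]
opening: 0.492
finger_force: 15.0
```

```bash
python3 - <<'E'
from h import *
s=r.get_state(); print(s["tool_pos"],s["q"],Ro.from_quat(s["eef_rot"]).as_matrix())
o=[]
for n in("wrist","scene","side"):
    p=P(n); pickle.dump(p,open(n+"2.pkl","wb")); a=r.snapshot(n)[:,:,::-1]; cv2.imwrite(f"pics/{n}2.png",a)
    c=proj(n,[s["tool_pos"][0],s["tool_pos"][1],.17],p)[0]; w=130 if n=="wrist" else 80
    x,y=(c-w/2).astype(int); print(n,c,x,y,w); o.append(cv2.resize(a[y:y+w,x:x+w],(400,400) if n=="wrist" else (200,200),interpolation=cv2.INTER_CUBIC))
cv2.imwrite("pics/m4.png",cv2.resize(np.hstack([o[0],np.vstack(o[1:])]),(798,532)))
E
```

```text
[0.465043   0.03145777 0.190743  ] [-0.21423086  0.57073366  0.0747691   2.09026424 -0.08803299  0.48423717
 -0.12344413] [[ 5.01321317e-02  9.98742231e-01 -8.51337951e-04]
 [ 9.98742511e-01 -5.01317618e-02  4.50362404e-04]
 [ 4.07116881e-04 -8.72845031e-04 -9.99999536e-01]]
wrist [318.19691281 291.49005645] 253 226 130
scene [286.295712   227.61007929] 246 187 80
side [306.84746434 244.33475398] 266 204 80
```

View pics/m4.png

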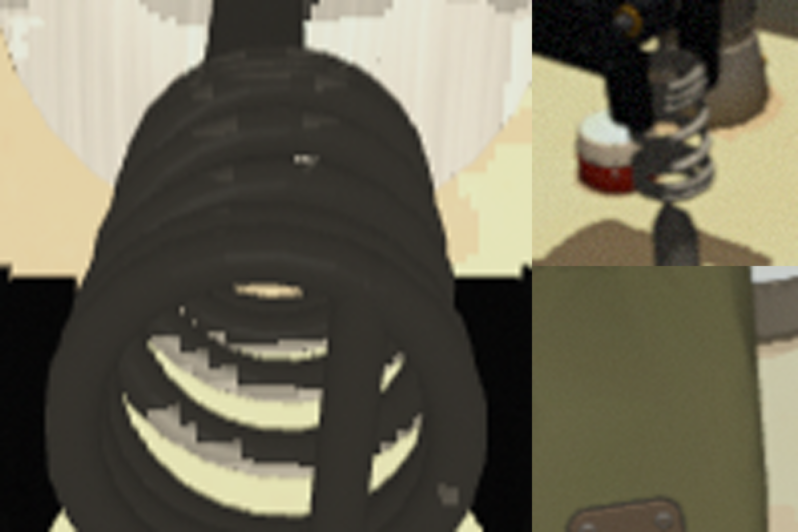

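The spring hangs straight in the fingers. Its top ring centre is at about (318.3,326.7) in the wrist picture, and its tail runs from (338.6,299) to (336,355). In the scene view the stem tip is right below the spring.

```bash
python3 - <<'E'
from h import *
np.set_printoptions(precision=4,suppress=True)
p=pickle.load(open("wrist2.pkl","rb")); z=.2127
f=lambda u,v:(253+u/4.09,226+v/4.09)
# refine ring from the full image: dark ring outline leftmost/rightmost
for zz in(.210,.2127):
    c=onz(0,f(267,412),zz,p); a=onz(0,f(352,300),zz,p); b=onz(0,f(340,528),zz,p); d=b-a
    print(c, "tail",np.arctan2(d[1],d[0]), (a+b)/2-c)
    th=np.linspace(0,6.28,80); 
i=cv2.imread("pics/wrist2.png")
for rr in(.023,.017):
    q=np.c_[c[0]+rr*np.cos(th),c[1]+rr*np.sin(th),0*th+.2127]; cv2.polylines(i,[proj(0,q,p).astype(int)],True,(0,0,255),1)
w=i[210:410,218:418]; w=cv2.resize(w,(560,560),interpolation=cv2.INTER_CUBIC); cv2.imwrite("pics/m5.png",w)
E
```

```text
[0.4652 0.0349 0.21  ] tail -1.6497075791725544 [ 0.0082 -0.0011  0.    ]
[0.4653 0.0366 0.2127] tail -1.6497075791725542 [ 0.008 -0.001  0.   ]
```

View pics/m5.png

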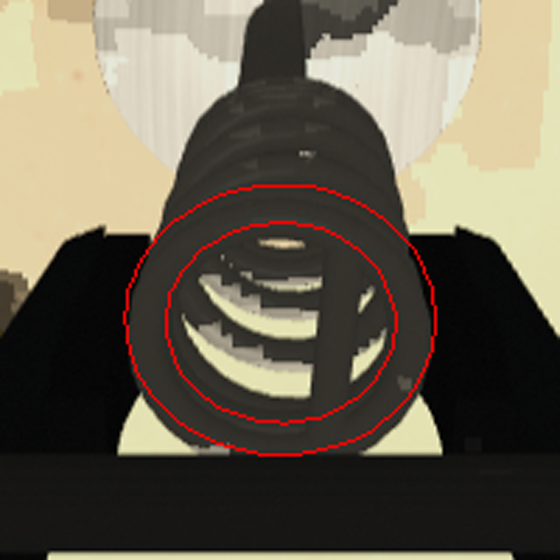

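Scaled: 0.032 m / 0.5 = 0.064, 0.0015 m / 0.5 = 0.003, 0.02 rad / 1.5708 = 0.0127.

>>> send_path --segments '[0.3,-0.002,0.003,0.016,0,0,0.0127,0.3,-0.002,0.003,0.036,0,0,0.0127,0.3,-0.002,0.003,0.052,0,0,0.0127,0.3,-0.002,0.003,0.064,0,0,0.0127,0.3,-0.002,0.003,0.064,0,0,0.0127]' --squeeze 15

```text
clock: 5.1
tool_pos: [0.466, 0.0293, 0.1581]
eef_rot: [0.733, 0.681, -0.001, -0.001]
contact_force: [0.4, 0.3, -1.4]
opening: 0.492
finger_force: 15.0
```

```bash
python3 -c "
from h import *
s=r.get_state();print(s['contact_force'],s['moment'],s['tool_pos'])"
```

```text
[ 0.44948814  0.31229998 -1.44912865] [-0.05740621  0.10538479  0.01836525] [0.46597604 0.02929156 0.15810775]
```

Scaled: 0.056 m / 0.5 = 0.112, 0.048 m / 0.5 = 0.096.

>>> send_path --segments '[0.3,0,0,0.016,0,0,0,0.3,0,0,0.032,0,0,0,0.3,0,0,0.048,0,0,0,0.3,0,0,0.064,0,0,0,0.3,0,0,0.08,0,0,0,0.3,0,0,0.096,0,0,0,0.3,0,0,0.112,0,0,0,0.3,0,0,0.112,0,0,0]' --squeeze 15

```text
clock: 5.9
tool_pos: [0.4661, 0.0293, 0.1021]
eef_rot: [0.733, 0.681, -0.001, -0.001]
contact_force: [-0.7, 0.8, -2.1]
opening: 0.496
finger_force: 15.0
```

```bash
python3 -c "
from h import *
s=r.get_state();print(s['contact_force'],s['moment'],s['tool_pos'])"
```

```text
[-0.73724505  0.75555964 -2.10675393] [0.02662757 0.09012534 0.01984848] [0.46611584 0.02927273 0.10214266]
```

Scaled: 0.018 m / 0.5 = 0.036, 0.014 m / 0.5 = 0.028.

>>> send_path --segments '[0.3,0,0,0.016,0,0,0,0.3,0,0,0.028,0,0,0,0.3,0,0,0.036,0,0,0,0.3,0,0,0.036,0,0,0]' --squeeze 15

```text
clock: 6.3
tool_pos: [0.4664, 0.0293, 0.0847]
eef_rot: [0.733, 0.681, -0.0, -0.0]
contact_force: [-0.3, 1.4, -1.0]
opening: 0.494
finger_force: 15.0
```

>>> send_path --segments '[0.3,0,0,0.006,0,0,0,0.3,0,0,0.006,0,0,0]' --squeeze 15

```text
clock: 6.5
tool_pos: [0.4668, 0.0293, 0.0821]
eef_rot: [0.733, 0.68, 0.0, 0.0]
contact_force: [-0.3, 0.1, -1.9]
opening: 0.493
finger_force: 15.0
```

>>> send_path --segments '[0.3,0,0,0.006,0,0,0,0.3,0,0,0.006,0,0,0]' --squeeze 15

```text
clock: 6.7
tool_pos: [0.4669, 0.0293, 0.0791]
eef_rot: [0.733, 0.68, 0.0, 0.0]
contact_force: [0.0, 0.5, -0.7]
opening: 0.495
finger_force: 15.1
```

Scaled: 0.004 m / 0.5 = 0.008, 0.002 m / 0.5 = 0.004.

>>> send_path --segments '[0.3,0,0,0.004,0,0,0,0.3,0,0,0.008,0,0,0,0.3,0,0,0.008,0,0,0]' --squeeze 15

```text
clock: 7.0
tool_pos: [0.467, 0.0292, 0.0752]
eef_rot: [0.733, 0.68, 0.0, 0.0]
contact_force: [-0.2, -0.4, 2.3]
opening: 0.498
finger_force: 15.2
```

>>> send_path --segments '[0.8,0,0,0,0,0,0,0.8,0,0,0,0,0,0,0.8,0,0,0,0,0,0,0.8,0,0,0,0,0,0,0.8,0,0,0,0,0,0]' --squeeze 15

```text
clock: 7.5
tool_pos: [0.4666, 0.0293, 0.0752]
eef_rot: [0.733, 0.68, -0.0, -0.0]
contact_force: [0.4, -0.3, -0.2]
opening: 0.805
finger_force: 0.0
```

Scaled: -0.26 m / 0.5 = -0.52, -0.036 m / 0.5 = -0.072.

>>> send_path --segments '[0.8,0,0,-0.06,0,0,0,0.8,0,0,-0.15,0,0,0,1,0,0,-0.24,0,0,0,1,-0.09,-0.01,-0.26,0,0,0,1,-0.18,-0.02,-0.28,0,0,0,1,-0.27,-0.03,-0.28,0,0,0,1,-0.36,-0.04,-0.28,0,0,0,1,-0.45,-0.05,-0.28,0,0,0,1,-0.52,-0.072,-0.28,0,0,0,1,-0.52,-0.072,-0.28,0,0,0]'

```text
clock: 8.5
tool_pos: [0.4086, -0.233, 0.2152]
eef_rot: [0.736, 0.677, -0.002, 0.001]
contact_force: [0.8, 0.7, -0.1]
opening: 0.996
finger_force: 0.0
```

>>> send_path --segments '[1,0,0,0,0,0,0]'

```text
clock: 8.6
tool_pos: [0.411, -0.2278, 0.2151]
eef_rot: [0.734, 0.68, 0.0, -0.0]
contact_force: [0.8, 0.1, -0.8]
opening: 1.001
finger_force: 0.0
```

```bash
python3 - <<'E'
from h import *
s=r.get_state(); print(s["tool_pos"],Ro.from_quat(s["eef_rot"]).as_matrix())
o=[]
for n,w,X in(("wrist",200,(.407,-.2915,.09)),("scene",70,(.467,.0315,.08)),("side",60,(.467,.0315,.08)),("scene",70,(.407,-.2915,.05))):
    p=P(n); pickle.dump(p,open(n+"3.pkl","wb")); a=r.snapshot(n)[:,:,::-1]; cv2.imwrite(f"pics/{n}3.png",a)
    c=proj(n,X,p)[0]; x,y=np.maximum((c-w/2).astype(int),0); print(n,c,x,y,w); o.append(cv2.resize(a[y:y+w,x:x+w],(300,300),interpolation=cv2.INTER_CUBIC))
cv2.imwrite("pics/m6.png",np.vstack([np.hstack(o[:2]),np.hstack(o[2:])]))
E
```

```text
[ 0.41101071 -0.22775186  0.21508604] [[ 7.62228092e-02  9.97090747e-01 -3.53015657e-04]
 [ 9.97090720e-01 -7.62226472e-02  4.51723271e-04]
 [ 4.23501306e-04 -3.86420253e-04 -9.99999836e-01]]
wrist [318.9406023  303.29849701] 218 203 200
scene [289.4396264  267.48866619] 254 232 70
side [308.53826969 270.00327058] 278 240 60
scene [440.96756682 362.69861283] 405 327 70
```

View pics/m6.png

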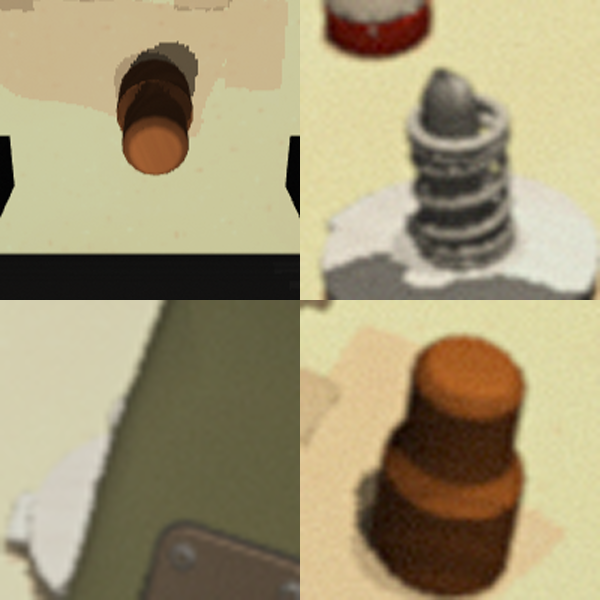

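The spring stands fully down on the lid over the stem. The knob's top centre is at about (322,300.5) in the wrist picture.

```bash
python3 - <<'E'
from h import *
p=pickle.load(open("wrist3.pkl","rb")); c=onz(0,(322,300.5),.092,p); print(c)
c=c*.5+np.array([.407,-.2915,0])*.5; c[2]=.058; print(tool(c-r.get_state()["tool_pos"]))
E
```

```text
[ 0.40995612 -0.28788391  0.092     ]
[-0.06428391  0.00080565  0.15708433]
```

Scaled: 0.157 m / 0.5 = 0.314, -0.063 m / 0.5 = -0.126.

>>> send_path --segments '[1,-0.08,0.002,0.02,0,0,0,1,-0.126,0.002,0.08,0,0,0,1,-0.126,0.002,0.16,0,0,0,1,-0.126,0.002,0.24,0,0,0,1,-0.126,0.002,0.29,0,0,0,1,-0.126,0.002,0.314,0,0,0,0.3,-0.126,0.002,0.314,0,0,0,0.3,-0.126,0.002,0.314,0,0,0,0.3,-0.126,0.002,0.314,0,0,0,0.3,-0.126,0.002,0.314,0,0,0]' --squeeze 25

```text
clock: 9.8
tool_pos: [0.4087, -0.2906, 0.0594]
eef_rot: [0.733, 0.681, 0.0, 0.001]
contact_force: [0.1, -1.2, 0.6]
opening: 0.661
finger_force: 0.0
```

>>> send_path --segments '[0.3,0,0,0,0,0,0,0.3,0,0,0,0,0,0,0.3,0,0,0,0,0,0,0.3,0,0,0,0,0,0,0.3,0,0,0,0,0,0]' --squeeze 25

```text
clock: 10.3
tool_pos: [0.4086, -0.2905, 0.0586]
eef_rot: [0.733, 0.681, 0.0, 0.001]
contact_force: [1.9, -0.2, 5.9]
opening: 0.442
finger_force: 25.0
```

Scaled: -0.145 m / 0.5 = -0.29, -0.1 m / 0.5 = -0.2.

>>> send_path --segments '[0.3,0,0,-0.02,0,0,0,0.3,0,0,-0.1,0,0,0,0.3,0,0,-0.2,0,0,0,0.3,0,0,-0.29,0,0,0,0.3,0,0,-0.29,0,0,0,0.3,0,0,-0.29,0,0,0]' --squeeze 25

```text
clock: 10.9
tool_pos: [0.4075, -0.2901, 0.2038]
eef_rot: [0.733, 0.68, 0.0, 0.0]
contact_force: [-0.5, 1.2, -1.8]
opening: 0.439
finger_force: 25.0
```

```bash
python3 - <<'E'
from h import *
s=r.get_state(); print(s["tool_pos"],tool(np.array([.467,.0305,.205])-s["tool_pos"]))
p=P("wrist");pickle.dump(p,open("wrist4.pkl","wb"))
a=r.snapshot("wrist")[:,:,::-1]; cv2.imwrite("pics/wrist4.png",a)
g=cv2.cvtColor(a,cv2.COLOR_BGR2HSV); m=((g[...,0]<14)&(g[...,1]>110)&(g[...,2]>90)).astype(np.uint8)
n,l,st,ce=cv2.connectedComponentsWithStats(m)
for i in np.argsort(-st[1:,4])[:4]+1: print(st[i],ce[i],onz(0,ce[i],s["tool_pos"][2]-.0586+.092,p))
E
```

```text
[ 0.40747957 -0.29012862  0.20378239] [ 0.32415751  0.03559657 -0.00129035]
[ 35 106   1   2   2] [ 35.  106.5] [ 0.32779874 -0.1939849   0.23718239]
[ 40 122   1   2   2] [ 40.  122.5] [ 0.32778858 -0.19861214  0.23718239]
[ 87 165   1   2   2] [ 87.  165.5] [ 0.3385258  -0.2125334   0.23718239]
[ 50 154   1   2   2] [ 50.  154.5] [ 0.32776737 -0.20826679  0.23718239]
```

Scaled: 0.324 m / 0.5 = 0.648, 0.29 m / 0.5 = 0.58.

>>> send_path --segments '[0.3,0.08,0.008,-0.008,0,0,0,0.3,0.16,0.016,-0.008,0,0,0,0.3,0.24,0.026,-0.008,0,0,0,0.3,0.32,0.036,-0.008,0,0,0,0.3,0.41,0.046,-0.008,0,0,0,0.3,0.5,0.056,-0.008,0,0,0,0.3,0.58,0.064,-0.008,0,0,0,0.3,0.648,0.071,-0.008,0,0,0,0.3,0.648,0.071,-0.008,0,0,0,0.3,0.648,0.071,-0.008,0,0,0]' --squeeze 25

```text
clock: 11.95
tool_pos: [0.4657, 0.0306, 0.2055]
eef_rot: [0.732, 0.681, -0.002, -0.001]
contact_force: [-0.5, -0.8, -2.2]
opening: 0.439
finger_force: 25.0
```

```bash
python3 - <<'E'
from h import *
s=r.get_state(); print(s["tool_pos"])
for f,q in(("wrist4",0),("now",1)):
    if q: p=P("wrist"); a=r.snapshot("wrist")[:,:,::-1]; cv2.imwrite("pics/wrist5.png",a); z=s["tool_pos"][2]
    else: p=pickle.load(open("wrist4.pkl","rb")); a=cv2.imread("pics/wrist4.png"); z=.2038
    g=a.astype(int); m=((g[...,2]>1.6*g[...,0])&(g[...,2]>1.25*g[...,1])&(g[...,2]>25)).astype(np.uint8)
    m=cv2.morphologyEx(m,cv2.MORPH_OPEN,np.ones((5,5))); n,l,st,ce=cv2.connectedComponentsWithStats(m)
    for i in np.argsort(-st[1:,4])[:3]+1: print(f,st[i],ce[i])
    print(proj(0,[[*(s["tool_pos"][:2]),z+.0354]],p) if q else "")
E
```

```text
[0.46574956 0.0306155  0.20551314]
wrist4 [    0   100   170   140 17190] [ 87.3927865  167.50866783]
wrist4 [  268   227    99   146 12182] [317.56640946 304.11221474]
wrist4 [ 169  440  388   20 5283] [385.08688245 452.16524702]

now [  268   226    99   147 12208] [317.53989187 304.04742792]
now [    0     0    93   145 10472] [39.09444232 75.32792208]
now [ 169  434  401   26 5430] [397.47790055 451.86372007]
[[318.06278788 357.82272536]]
```

```bash
python3 - <<'E'
from h import *
s=r.get_state();p=P("wrist");R=Ro.from_quat(s["eef_rot"]).as_matrix();t=np.linspace(0,6.28,60)
for d in(-.004,-.002,0,.002,.004):
    f=lambda rr,h:proj(0,s["tool_pos"]+np.array([0,0,h])+R[:,0]*d+.0+np.outer(rr*np.cos(t),R[:,0])+np.outer(rr*np.sin(t),R[:,1]),p)
    k=s["tool_pos"][2]*0
    print(d,"max row",f(.02,.0294)[:,1].max(),f(.017,.0354)[:,1].max(),"min row",f(.026,-.0586)[:,1].min(),"cols",np.ptp(f(.026,-.0136)[:,0]),np.ptp(f(.02,.0294)[:,0]))
E
```

```text
-0.004 max row 396.53660981710516 401.6182752250453 min row 231.8306224994421 cols 99.61267812044986 99.08956074911816
-0.002 max row 392.7061099438488 397.62700021346325 min row 228.7415051377085 cols 99.9686967224265 99.54801701486849
0 max row 388.8416988043572 393.5986831180446 min row 225.63387288186004 cols 100.32726929399729 100.01073526570264
0.002 max row 384.9429240737437 389.5328058664454 min row 222.5075587756161 cols 100.68842341619757 100.47777521072811
0.004 max row 381.0093253467571 385.4288406800242 min row 219.3623938492945 cols 101.05218706863752 100.94919767962944
```

Scaled: 0.032 m / 0.5 = 0.064, 0.025 m / 0.5 = 0.05.

>>> send_path --segments '[0.3,0.001,0.001,0.01,0,0,0,0.3,0.001,0.001,0.03,0,0,0,0.3,0.001,0.001,0.05,0,0,0,0.3,0.001,0.001,0.064,0,0,0,0.3,0.001,0.001,0.064,0,0,0]' --squeeze 25

```text
clock: 12.5
tool_pos: [0.4669, 0.0304, 0.1739]
eef_rot: [0.733, 0.68, -0.001, -0.001]
contact_force: [-0.2, -0.4, -1.2]
opening: 0.444
finger_force: 25.0
```

>>> send_path --segments '[0.3,0,0,0.01,0,0,0,0.3,0,0,0.02,0,0,0,0.3,0,0,0.02,0,0,0]' --squeeze 25

```text
clock: 12.8
tool_pos: [0.4675, 0.0308, 0.1647]
eef_rot: [0.733, 0.681, -0.0, -0.0]
contact_force: [-0.4, 0.5, -2.1]
opening: 0.445
finger_force: 25.0
```

Scaled: 0.022 m / 0.5 = 0.044, 0.016 m / 0.5 = 0.032.

>>> send_path --segments '[0.3,0,0,0.01,0,0,0,0.3,0,0,0.02,0,0,0,0.3,0,0,0.032,0,0,0,0.3,0,0,0.044,0,0,0,0.3,0,0,0.044,0,0,0]' --squeeze 25

```text
clock: 13.3
tool_pos: [0.468, 0.0308, 0.1428]
eef_rot: [0.733, 0.68, 0.0, 0.0]
contact_force: [0.0, 0.4, 5.1]
opening: 0.445
finger_force: 25.0
```

>>> send_path --segments '[0.3,0,0,0.006,0,0,0,0.3,0,0,0.006,0,0,0]' --squeeze 25

```text
clock: 13.5
tool_pos: [0.4681, 0.0307, 0.1403]
eef_rot: [0.733, 0.68, 0.0, 0.0]
contact_force: [-1.5, 0.5, 6.1]
opening: 0.44
finger_force: 25.0
```

Scaled: 0.002 m / 0.5 = 0.004.

>>> send_path --segments '[0.3,0,0,0.004,0,0,0,0.3,0,0,0.004,0,0,0]' --squeeze 35

```text
clock: 13.7
tool_pos: [0.4682, 0.0307, 0.1385]
eef_rot: [0.733, 0.68, 0.0, 0.0]
contact_force: [-1.0, -0.2, 6.7]
opening: 0.44
finger_force: 35.0
```

>>> send_path --segments '[0.3,0,0,0.004,0,0,0,0.3,0,0,0.004,0,0,0]'

```text
clock: 13.9
tool_pos: [0.4682, 0.0307, 0.1373]
eef_rot: [0.733, 0.68, 0.001, 0.0]
contact_force: [-1.8, 0.5, 14.5]
opening: 0.439
finger_force: 35.0
```

>>> send_path --segments '[0.3,0,0,0.002,0,0,0,0.3,0,0,0.002,0,0,0]'

```text
clock: 14.1
tool_pos: [0.4682, 0.0308, 0.1372]
eef_rot: [0.733, 0.68, 0.001, 0.0]
contact_force: [-3.3, 0.4, 23.8]
opening: 0.441
finger_force: 35.0
```

The force jumped from 7 to 24 N with no further travel, so the knob is at its stop. I'll release it.

The manual's scale: shifts go in shares of 0.5 m and turns go in shares of 90 degrees. Converting my numbers, -0.024 m / 0.5 = -0.048, -0.012 m / 0.5 = -0.024.

>>> send_path --segments '[1,0,0,0,0,0,0,1,0,0,-0.024,0,0,0,1,0,0,-0.048,0,0,0,1,0,0,-0.048,0,0,0,1,0,0,-0.048,0,0,0,1,0,0,-0.048,0,0,0]'

```text
clock: 14.7
tool_pos: [0.4675, 0.0307, 0.1587]
eef_rot: [0.733, 0.681, -0.0, -0.0]
contact_force: [-0.8, 0.6, -0.1]
opening: 0.961
finger_force: 0.0
```

>>> send_path --segments '[1,0,0,-0.06,0,0,0,1,0,0,-0.14,0,0,0,1,0,0,-0.22,0,0,0,1,-0.08,0,-0.22,0,0,0,1,-0.16,0,-0.22,0,0,0,1,-0.24,0,-0.22,0,0,0,1,-0.32,0,-0.22,0,0,0,1,-0.32,0,-0.22,0,0,0,1,-0.32,0,-0.22,0,0,0]'

```text
clock: 15.6
tool_pos: [0.4555, -0.1294, 0.2686]
eef_rot: [0.734, 0.68, -0.0, -0.001]
contact_force: [0.7, 0.5, -0.1]
opening: 1.003
finger_force: 0.0
```

```bash
python3 - <<'E'
from h import *
o=[]
for n,w in(("scene",100),("side",80)):
    a=r.snapshot(n)[:,:,::-1]; x,y=(proj(n,(.467,.0315,.12))[0]-w/2).astype(int); o.append(cv2.resize(a[y:y+w,x:x+w],(400,400),interpolation=cv2.INTER_CUBIC))
    if n=="scene": print(x,y,proj(n,[(.467,.0315,.102),(.467,.0315,.196),(.467,.0315,.079),(.467,.0315,.173)]))
    b=cv2.imread(f"pics/{n}0.png"); d=cv2.absdiff(a,b).max(2); 
    for nm,X in(("timer",(.633,.202,.023)),("jar",(.65,-.193,.05))):
        u,v=proj(n,X)[0].astype(int); print(n,nm,d[v-22:v+22,u-18:u+18].mean())
cv2.imwrite("pics/m7.png",np.hstack(o))
E
```

```text
238 200 [[288.8423674  258.03858091]
 [286.0959758  214.58400795]
 [289.46639362 267.91218853]
 [286.7988417  225.70505028]]
scene timer 42.56691919191919
scene jar 12.72979797979798
side timer 2.4577020202020203
side jar 38.30050505050505
```

View pics/m7.png

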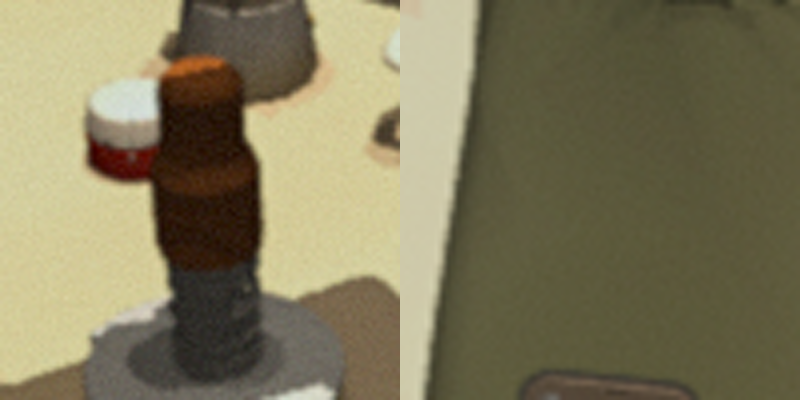

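The knob stands upright on the spring. Its top is at about row 217, which puts its underside about 64 mm above the seat, so it has sprung back. The robot is clear and the timer and jar stand as before.

```bash
python3 -c "
from plant import r
print(r.finish_job())"
```

```text
the job is handed in; nothing more can be done
None
```

I put the burger press back together and handed the job in at about 16 s: the spring stands on the lid, and the knob was pressed to its stop, sprang back up and is upright (the hand-in returned no verdict).

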